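Set the demonstration ramp to 35 degrees and hold it

ROBOT

A 7-joint arm with a two-finger parallel gripper is mounted at the origin on the work surface. World frame = base frame: x ahead of the robot, y to its left, z up, the work surface at z = 0. Lengths are in mm, angles in rad, forces in N, time in s.
With the tool pointing down it reaches from about 400 to 875 mm from the base axis. Payload 4.4 kg.
Tool frame: the origin (TCP) lies midway between the tips of the shut fingers; the grasp point (between the pads) lies 19 mm behind it; z points along the fingers, y is the direction in which the jaws open and shut (so a half turn about z gives the same grasp; the last joint's range is limited). The gripper opens to 85 mm and grips with 20 to 120 N. Pads are 22 mm wide; open, the fingers measure 114 mm over their backs; the gripper's body (76 mm by 85 mm) begins 54 mm behind the grasp point. The pads swing forward as they close: fully open they stand 13 mm farther back than shut.
Start: joints at [1.244, 0.628, 0.038, 1.517, -0.027, 0.996, -0.02], TCP at [167.632, -628.026, 231.313] pointing down, gripper open.
Joint ranges: [-3.06, 3.06], [-0.37, 2.12], [-1.25, 1.32], [0.18, 2.47], [-1.1, 4.24], [0.23, 1.98], [-2.94, 2.94]. Speed limits (rad/s): [2.57, 2.57, 3.14, 3.14, 3.14, 3.14, 3.14].

INTERFACE

Orientations are given as [roll, pitch, yaw] about the fixed x, y, z axes, in that order (R = Rz(yaw) Ry(pitch) Rx(roll)).
In Python, from cell import * gives the robot as it stands. The module is installed in compiled form; this text tells all that it offers.
- The arm moves only by the tool move_arm, never from a script. Its argument "series" is a list of rows, each a list of 2 entries, a list of its own where there are three numbers: the shift along the tool's x, y, z in m, then the turn about the tool's z in rad. In form: [[[x, y, z], yaw], ...]. A call has 1 to 5 rows; each row is the pose to reach, as a shift and turn from the pose measured when the call began, along the tool's axes at that moment; what a row does not reach only later rows make up. A row lasts 1/8 s, in which the tool goes at most 62.5 mm and 10.7 degrees, less where a joint would pass 70% of its speed; a pose out of reach is approached as far as the arm can. A call with a gripper value outside its range is refused whole. "claw" is the opening, from 0 (shut) to 1 (fully open), set as the call begins (left out, the last holds). The fingers move at their own pace and stop on an object; the grip force is fixed at half the most. Time passes only in rows, so rows that repeat a pose let the fingers close. It gives the time, the measured TCP pose, the force and the opening at its end, in the units of the state.
- read_state(): the state, without advancing time (a new reading comes with each control period).
- get_image(name): name is "scene" or "top"; returns the picture (420x560x3 uint8, blue, green, red); there is no depth.
- camera_model(name): a dict with "fov_y" (degrees; the focal length in pixels is half the picture's height over the tangent of half this angle, whatever the lens; pixels are square), "cx", "cy" (the principal point, pixels), "pose" (4x4, takes a point from camera to world coordinates). Camera axes: x right, y down, z forward; pixel columns grow to the right and rows downward; lengths in mm; the calibration is good to about 2 mm. A picture is of the moment at which its call begins. camera_model takes no time and is no camera call.
- finish_job(): hands the job in, once; it reports no verdict.
The state is a dict: "clock": time; "qpos": joint angles; "qd": joint speeds; "tau": joint torques, N m; "eef_pos": TCP position; "tool_rot": TCP orientation; "force": force on the tool from outside, world axes, zero at the start; "torque": the same for the moment, N m; "width": finger opening in mm.
Only numpy, scipy, OpenCV 4.12 (cv2) and the standard library are available. Lean on these libraries where they do the work, as an engineer would, in place of code of your own. Each camera call takes 0.05 s, during which the arm holds its last target. There are 200 camera calls.

TASK

Get the inclined-plane demonstration ready for the class: lay the steel rule flat on the table, flush along the yellow-striped long edge of the ramp's white base board and not sticking out past either end of the board, and let go of it while the ramp is still down. Then lift the hinged wooden ramp by its red bar to 35 degrees and finish while still holding it there (it falls shut if released), with the rule still flush. Leave the bottles, tumbler, jar and dish where they stand.

Things in the scene. Friction and masses are not known exactly. Their poses are not given: they have to be found in the camera images.
- board: White base board of the ramp, fixed, 260 x 170 x 16 mm (x, y, z); origin at the centre of its underside, on the table. Its x axis runs lengthwise, from the ramp's free end to its hinge end. A yellow stripe marks the top of its long -y edge (side face at y = -85 mm): the rule goes on the table outside it. A brass arc scale, red tick at 35 degrees, 149 mm high, stands at y = +74, x = 0 to 115 mm.
- ramp (a joint): Angle of the hinged ramp in rad: 0 when shut, level on the base board; grows as its free end is lifted (35 degrees = 0.611; stop at 1.3). No spring, hardly any friction: gravity shuts it. The ramp is a wooden plate 245 x 100 x 12 mm, about 0.4 kg; shut, its top is 28 mm above the table.
- bar (a point): Middle of the red grip bar: round, 12 mm thick, 100 mm long along the board's y, in front of the ramp's free edge, on two thin rods 46 mm either side of the middle. 39 mm clear between bar and ramp; nothing under it. Shut, its axis is 34 mm above the table; it swings on a 290 mm radius about the hinge axis, level with it at joint value 0.
- hinge (a point): Middle of the ramp's hinge axis, at x = 115 mm, y = 0, 34 mm above the table in the board's frame; the axis lies along the board's y.
- rule_mid (a point): Centre of the loose steel rule, half-way up (21 mm above its underside). The rule is a flat steel strip 210 mm long (x), 44 mm wide (y), 6 mm thick, about 0.18 kg, with an upright blue grip ridge along its middle, 12 mm thick (y), 170 mm long, its top 42 mm above the underside. Either long edge and either end may be used.
- rule_end_a (a point): Middle of the rule's -x end (105 mm from its centre), 3 mm above its underside.
- rule_end_b (a point): Middle of the rule's +x end (105 mm from its centre), 3 mm above its underside.
- green_tall: Tall green bottle, 74 mm wide, 290 mm high; origin under its centre. Leave alone.
- green_squat: Wide green bottle, 90 mm wide, 240 mm high; origin under its centre. Leave alone.
- yellow_bottle: Yellow bottle with blue cap, 68 mm wide, 210 mm high; origin under its centre. Leave alone.
- tumbler: Glass tumbler, 68 mm wide, 110 mm high; origin under its centre. Leave alone.
- white_bottle: Small white bottle, 52 mm wide, 110 mm high; origin under its centre. Leave alone.
- small_jar: Low grey jar with a grey lid, 68 mm wide, 60 mm high; origin under its centre. Leave alone.
- dish: Round metal dish, 200 mm wide, 20 mm high; origin under its centre. Leave alone.
There are look-alikes about, which are no part of the job. Of the things like the part that bears rule_mid, leave any that is black or purple; of the rest the smaller one is meant.

How it is judged:
By the outcome, as a careful person would: the job done as asked, in the order asked, and still so for the second after the job is handed in, while the arm keeps its last pose, push and grip.
It also fails if it takes over 61 s, if anything falls off the work surface, if the arm or the gripper's body presses on something with over 40 N, if the wrist force passes 120 N, or if a joint passes its speed limit or range.

## Working session

There is one attempt and no reset: what is moved stays moved. The work goes in short steps, Python scripts to look and compute and a tool call to move; the robot and the scene stay as the last step left them, time stands still between calls to the robot, and variables do not carry over. Pictures are saved under pics/ and viewed, about 8 in all and at most 12, crops included, and the job is handed in when it is done.

Besides the shell and the picture viewer there is one more tool, called after "Call:" in YAML: its name, and indented under it one key for each argument. move_arm: Moves the arm, as the interface text tells. Its arguments: {"type":"object","properties":{"series":{"type":"array"},"claw":{"type":"number"}},"required":["series"]}

```bash
mkdir -p pics; python3 - <<'E'
from cell import *
import cv2,numpy as np
for n in("scene","top"):
    cv2.imwrite(f"pics/{n}0.png",get_image(n)); m=camera_model(n); print(n,{k:(np.round(v,3).tolist() if k=="pose" else v) for k,v in m.items()})
s=read_state();print(s)
E
```

```text
scene {'fov_y': 43.23932298589289, 'cx': 282.8642541869128, 'cy': 207.62075274702195, 'pose': [[-0.87, 0.339, -0.357, 995.182], [0.492, 0.613, -0.618, 918.169], [0.009, -0.714, -0.7, 1091.442], [0.0, 0.0, 0.0, 1.0]]}
top {'fov_y': 43.987280565342616, 'cx': 279.17629440965896, 'cy': 210.6151982116092, 'pose': [[-0.01, -0.98, 0.196, 175.656], [-1.0, 0.005, -0.023, 11.261], [0.021, -0.197, -0.98, 1534.972], [0.0, 0.0, 0.0, 1.0]]}
{'clock': 0.1, 'qpos': array([ 1.24420355,  0.62923683,  0.03837327,  1.51828091, -0.02700342,
        0.99624945, -0.01999199]), 'qd': array([ 0.00097096, -0.00182887,  0.00086472, -0.00254259, -0.00094978,
        0.00093789, -0.00208339]), 'tau': array([ 4.11750778e-03, -5.64527893e+01,  1.22989029e+00, -1.93973011e+01,
        1.10822154e-02,  5.44593029e-03, -1.88853306e-05]), 'eef_pos': array([ 167.52983501, -627.4712699 ,  230.48646562]), 'tool_rot': array([-3.13993326e+00, -2.92507821e-05,  2.60856444e-01]), 'force': array([ 0.35563338, -0.68032871, -0.04705705]), 'torque': array([ 0.00678739,  0.01293406, -0.00853175]), 'width': 85.55728667438574}
```

View pics/scene0.png

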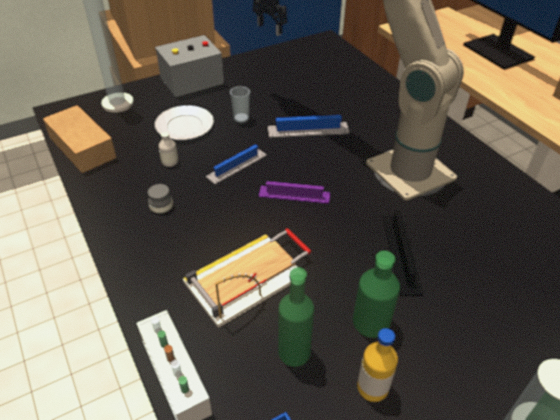

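View pics/top0.png

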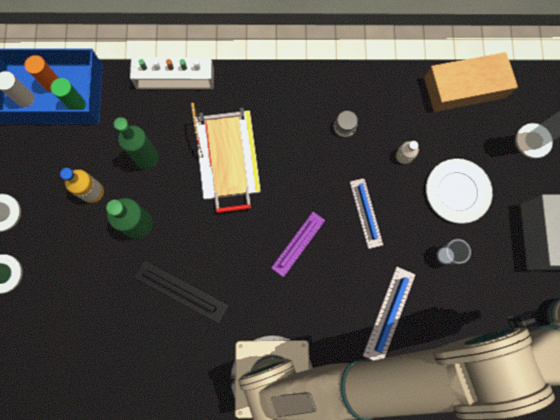

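The scene view shows the smaller blue-ridged rule at (237,163), the larger look-alike at (308,125), and the board at (250,272). In the top view the rule is at (366,213), the board at (228,153) with its yellow stripe at x≈252, and the red bar at (233,209).

```bash
cat > h.py <<'E'
from cell import *
import cv2,numpy as np
def ray(n,px):
    m=camera_model(n);P=np.array(m["pose"]);f=210/np.tan(np.radians(m["fov_y"]/2))
    px=np.atleast_2d(px).astype(float)
    d=np.c_[(px[:,0]-m["cx"])/f,(px[:,1]-m["cy"])/f,np.ones(len(px))]@P[:3,:3].T
    return P[:3,3],d
def cast(n,px,z):
    o,d=ray(n,px);return o+d*((z-o[2])/d[:,2])[:,None]
def proj(n,X):
    m=camera_model(n);P=np.array(m["pose"]);f=210/np.tan(np.radians(m["fov_y"]/2))
    c=(np.atleast_2d(X)-P[:3,3])@P[:3,:3];return c[:,:2]/c[:,2:]*f+[m["cx"],m["cy"]]
def mask(im,lo,hi,box):
    h=cv2.inRange(cv2.cvtColor(im,cv2.COLOR_BGR2HSV),lo,hi);o=np.zeros_like(h);x0,y0,x1,y1=box
    o[y0:y1,x0:x1]=h[y0:y1,x0:x1];return o
def pts(m): return np.argwhere(m)[:,::-1].astype(float)
E
python3 - <<'E'
from h import *
t=cv2.imread("pics/top0.png");s=cv2.imread("pics/scene0.png")
a=cv2.resize(t[170:260,335:400],None,fx=6,fy=6,interpolation=cv2.INTER_CUBIC)
b=cv2.resize(t[100:220,185:270],None,fx=4.5,fy=4.5,interpolation=cv2.INTER_CUBIC)
cv2.imwrite("pics/crop.png",np.hstack([a[:540],b[:540]]))
for nm,lo,hi,box,z in [("blue",(100,100,40),(130,255,255),(340,170,395,260),42),("yellow",(22,120,100),(35,255,255),(238,100,270,200),16),("red",(0,150,100),(6,255,255),(210,195,260,220),34)]:
    p=pts(mask(t,lo,hi,box));r=cv2.minAreaRect(p.astype(np.float32));bx=cv2.boxPoints(r)
    print(nm,len(p),p.mean(0),np.round(r[1],1),bx.round(1).tolist(),cast("top",bx,z)[:,:2].round(0).tolist(),cast("top",p.mean(0),z).round(1))
E
```

```text
blue 287 [367.42508711 211.29965157] [56.   5.2] [[357.29998779296875, 184.6999969482422], [362.29998779296875, 183.3000030517578], [377.3999938964844, 237.3000030517578], [372.3999938964844, 238.6999969482422]] [[552.0, -256.0], [556.0, -271.0], [394.0, -309.0], [390.0, -294.0]] [[ 471.3 -283.    42. ]]
yellow 261 [252.09578544 149.87739464] [81.   3.5] [[245.0, 110.0999984741211], [248.5, 109.69999694824219], [259.20001220703125, 190.0], [255.6999969482422, 190.39999389648438]] [[798.0, 79.0], [799.0, 68.0], [543.0, 35.0], [542.0, 46.0]] [[669.2  56.6  16. ]]
red 163 [232.84662577 207.86503067] [ 5.  34.5] [[215.60000610351562, 207.6999969482422], [249.6999969482422, 203.10000610351562], [250.39999389648438, 208.0], [216.1999969482422, 212.60000610351562]] [[486.0, 163.0], [499.0, 63.0], [485.0, 61.0], [471.0, 161.0]] [[485.3 112.5  34. ]]
```

View pics/crop.png

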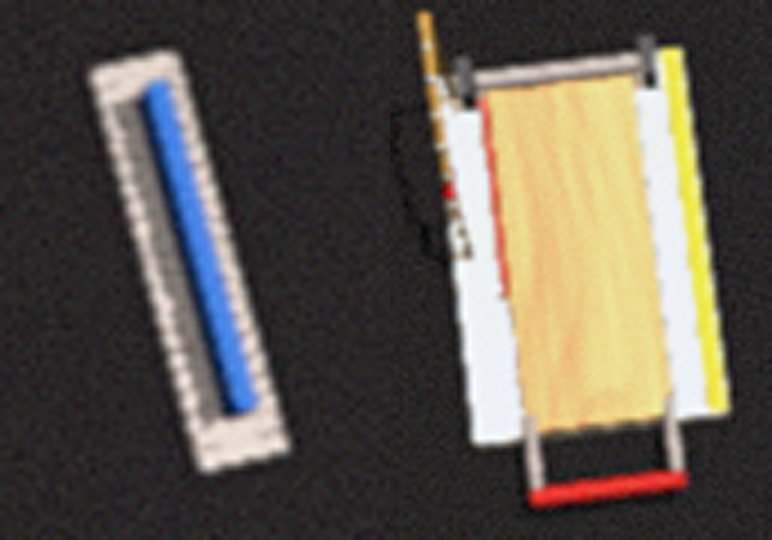

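The crop shows the rule (ridge and white strip, tilted 13°) on the left. On the right are the board, its yellow stripe and the red bar, all at a consistent yaw of about 7.35°. I'm moving above the rule.

Call:
move_arm:
  series:
    - [[0.05, -0.033, 0], 0]
    - [[0.1, -0.066, 0], 0]
    - [[0.15, -0.1, 0], 0]
    - [[0.2, -0.133, 0], 0]
    - [[0.25, -0.166, 0], 0]
  claw: 0.6

```text
clock: 0.72
eef_pos: [367.2, -400.9, 230.6]
tool_rot: [-3.14, 0.0, 0.261]
force: [0.5, -0.5, 0.3]
width: 51.4
```

Call:
move_arm:
  series:
    - [[0.045, -0.03, 0.02], 0.01]
    - [[0.09, -0.06, 0.04], 0.02]
    - [[0.132, -0.087, 0.06], 0.03]
    - [[0.132, -0.087, 0.06], 0.03]
    - [[0.132, -0.087, 0.06], 0.03]

```text
clock: 1.35
eef_pos: [471.8, -283.0, 170.4]
tool_rot: [-3.14, 0.001, 0.231]
force: [-0.4, -1.3, 1.1]
width: 51.3
```

Call:
move_arm:
  series:
    - [[0, 0, 0.05], 0]
    - [[0, 0, 0.1], 0]
    - [[0, 0, 0.14], 0]
    - [[0, 0, 0.152], 0]
    - [[0, 0, 0.152], 0]

```text
clock: 1.98
eef_pos: [471.0, -283.9, 18.7]
tool_rot: [-3.14, 0.002, 0.229]
force: [0.9, -0.7, 0.3]
width: 51.3
```

Call:
move_arm:
  series:
    - [[0, 0, 0], 0]
    - [[0, 0, 0], 0]
    - [[0, 0, 0], 0]
    - [[0, 0, 0], 0]
    - [[0, 0, 0], 0]
  claw: 0

```text
clock: 2.6
eef_pos: [472.0, -284.8, 20.4]
tool_rot: [3.141, -0.0, 0.229]
force: [-0.2, 0.5, 5.9]
width: 10.9
```

Call:
move_arm:
  series:
    - [[0, 0, -0.03], 0]
    - [[0, 0, -0.06], 0]
    - [[0, 0, -0.1], 0]
    - [[0, 0, -0.1], 0]
    - [[0, 0, -0.1], 0]

```text
clock: 3.22
eef_pos: [471.6, -284.4, 120.2]
tool_rot: [3.141, 0.0, 0.229]
force: [-0.6, -0.2, -2.0]
width: 10.8
```

```bash
python3 - <<'E'
from h import *
t=get_image("top");s=get_image("scene")
cv2.imwrite("pics/g.png",np.hstack([cv2.resize(t[120:290,280:440],None,fx=2.4,fy=2.4),cv2.resize(s[80:250,170:330],None,fx=2.4,fy=2.4)]))
E
```

```text
(no output)
```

View pics/g.png

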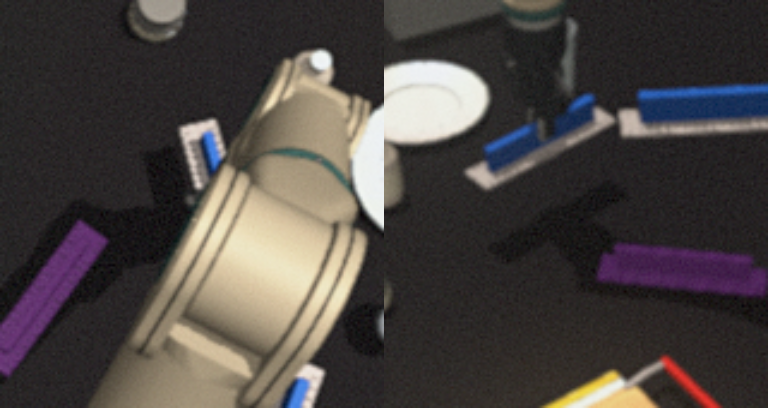

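The rule is held at its middle and level, with the strip showing at crop (540,145) in the scene view. I'm carrying it to 10 mm outside the striped edge.

Call:
move_arm:
  series:
    - [[0.035, -0.033, 0], 0.02]
    - [[0.075, -0.07, 0], 0.04]
    - [[0.115, -0.107, 0], 0.06]
    - [[0.155, -0.144, 0], 0.08]
    - [[0.195, -0.182, 0], 0.101]

```text
clock: 3.95
eef_pos: [619.6, -61.2, 117.6]
tool_rot: [-3.141, 0.004, 0.127]
force: [0.1, 0.1, -2.2]
width: 10.6
```

```bash
cat > to.py <<'E'
import sys;from h import *
s=read_state();t=np.array([float(v) for v in sys.argv[1:4]]);r=s["tool_rot"]
from scipy.spatial.transform import Rotation as R
print(s["eef_pos"].round(1),r.round(4),"shift",(R.from_euler("xyz",r).inv().apply(t-s["eef_pos"])).round(1))
E
python3 to.py 675 18 110
```

```text
[619.6 -61.2 117.6] [-3.1407  0.0041  0.1274] shift [ 65.  -71.5   7.4]
```

Call:
move_arm:
  series:
    - [[0.035, -0.037, 0.0], 0]
    - [[0.065, -0.0715, 0.005], 0]
    - [[0.065, -0.0715, 0.035], 0]
    - [[0.065, -0.0715, 0.06], 0]
    - [[0.065, -0.0715, 0.06], 0]

```text
clock: 4.58
eef_pos: [671.7, 18.1, 53.7]
tool_rot: [-3.14, 0.012, 0.128]
force: [-1.0, 0.4, -1.6]
width: 10.7
```

```bash
python3 - <<'E'
from h import *
t=get_image("top");s=get_image("scene");print(read_state()["eef_pos"],read_state()["tool_rot"])
cv2.imwrite("pics/p.png",np.hstack([cv2.resize(t[90:230,180:310],None,fx=3,fy=3),cv2.resize(s[200:340,170:300],None,fx=3,fy=3)]))
E
```

```text
[674.50065232  17.79193995  56.92890922] [-3.14078883  0.0052363   0.12706686]
```

View pics/p.png

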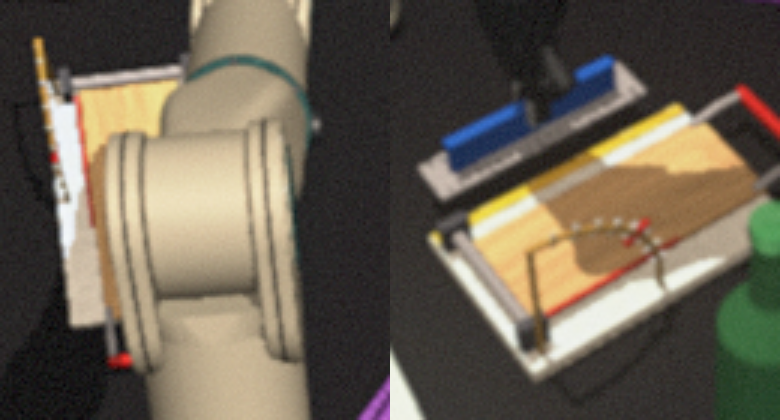

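The rule is above the table beside and parallel to the yellow stripe, inside the board's length. I'm lowering it now.

Call:
move_arm:
  series:
    - [[0, 0, 0.02], 0]
    - [[0, 0, 0.03], 0]
    - [[0, 0, 0.036], 0]
    - [[0, 0, 0.036], 0]
    - [[0, 0, 0.036], 0]

```text
clock: 5.3
eef_pos: [674.5, 17.8, 21.0]
tool_rot: [-3.141, 0.005, 0.127]
force: [0.8, -1.2, -1.4]
width: 10.8
```

```bash
python3 - <<'E'
from h import *
s=get_image("scene");st=read_state();print(st["eef_pos"],st["tool_rot"],st["force"])
cv2.imwrite("pics/p2.png",cv2.resize(s[200:330,170:310],None,fx=5,fy=4.6,interpolation=cv2.INTER_CUBIC))
E
```

```text
[674.55331464  17.81597612  20.97340083] [-3.14080331  0.00470926  0.12708963] [ 0.4027259   0.13415503 -0.2476326 ]
```

View pics/p2.png

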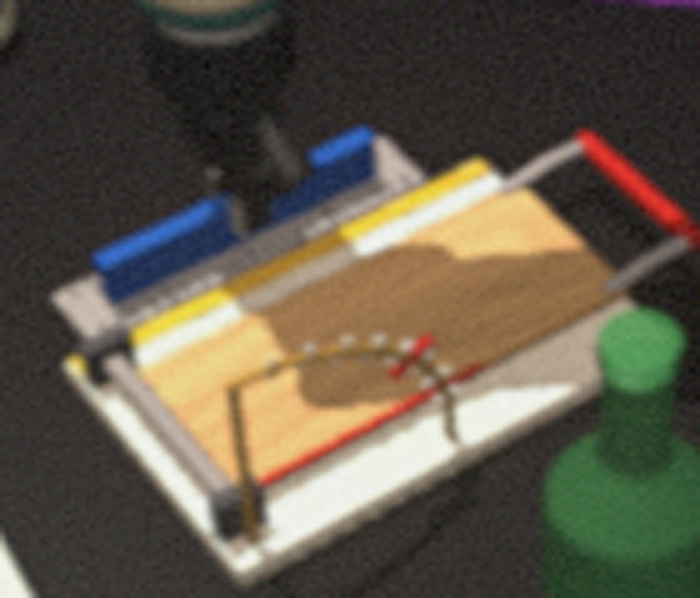

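The rule is on or just above the table, about 10 mm from the striped edge and inside both ends. I'm sliding it in until it touches.

Call:
move_arm:
  series:
    - [[0, -0.004, 0], 0]
    - [[0, -0.007, 0], 0]
    - [[0, -0.008, 0], 0]
    - [[0, -0.009, 0], 0]
    - [[0, -0.009, 0], 0]

```text
clock: 5.98
eef_pos: [673.4, 26.9, 21.0]
tool_rot: [-3.141, 0.005, 0.127]
force: [1.0, 0.3, -1.1]
width: 10.2
```

Call:
move_arm:
  series:
    - [[0, -0.001, 0], 0]
    - [[0, -0.0015, 0], 0]
    - [[0, -0.002, 0], 0]
    - [[0, -0.002, 0], 0]
    - [[0, -0.002, 0], 0]

```text
clock: 6.6
eef_pos: [673.3, 27.4, 21.0]
tool_rot: [3.141, 0.005, 0.126]
force: [0.1, -4.8, -2.0]
width: 10.7
```

Call:
move_arm:
  series:
    - [[0, 0, 0.001], 0]
    - [[0, 0, 0.0015], 0]
    - [[0, -0.002, 0.0015], 0]
    - [[0, -0.003, 0.0015], 0]
    - [[0, -0.003, 0.0015], 0]

```text
clock: 7.22
eef_pos: [673.2, 27.5, 20.5]
tool_rot: [3.138, 0.004, 0.125]
force: [-2.5, -7.4, 5.1]
width: 10.6
```

```bash
python3 -c "
from h import *
s=read_state();print(s['eef_pos'],s['tool_rot'],s['force'],s['torque'])"
```

```text
[673.21335437  27.48280698  20.53710102] [3.13752771 0.00426232 0.12548127] [-2.52442036 -7.40479131  5.08024838] [-1.59545687  0.16145409  0.09235871]
```

Contact is confirmed on both the edge and the table. I'm releasing a little, then going up.

Call:
move_arm:
  series:
    - [[0, 0, 0], 0]
    - [[0, 0, 0], 0]
    - [[0, 0, 0], 0]
    - [[0, 0, -0.03], 0]
    - [[0, 0, -0.08], 0]
  claw: 0.35

```text
clock: 7.85
eef_pos: [671.7, 28.8, 99.3]
tool_rot: [3.139, 0.009, 0.126]
force: [1.0, 0.3, -0.2]
width: 30.1
```

```bash
python3 to.py 486 113 150
```

```text
[671.7  28.8  99.3] [3.1387 0.009  0.1262] shift [-174.1 -106.8  -49.5]
```

Call:
move_arm:
  series:
    - [[-0.02, 0, -0.04], 0]
    - [[-0.06, -0.03, -0.05], 0]
    - [[-0.1, -0.06, -0.05], 0]
    - [[-0.14, -0.09, -0.05], 0]
    - [[-0.174, -0.107, -0.05], 0]

```text
clock: 8.48
eef_pos: [484.1, 115.6, 150.7]
tool_rot: [3.14, 0.009, 0.129]
force: [-0.5, 0.5, 0.1]
width: 30.0
```

```bash
python3 - <<'E'
from h import *
t=get_image("top");s=get_image("scene");st=read_state();print(st["qpos"].round(2),st["eef_pos"],st["tool_rot"])
cv2.imwrite("pics/r.png",np.hstack([cv2.resize(t[90:230,180:310],None,fx=3,fy=3),cv2.resize(s[200:340,170:300],None,fx=3,fy=3)]))
E
```

```text
[-0.39  0.54  0.14  2.02 -0.12  0.61 -1.61] [481.20251587 115.78973781 150.44604956] [3.14060433 0.01387269 0.13116631]
```

View pics/r.png

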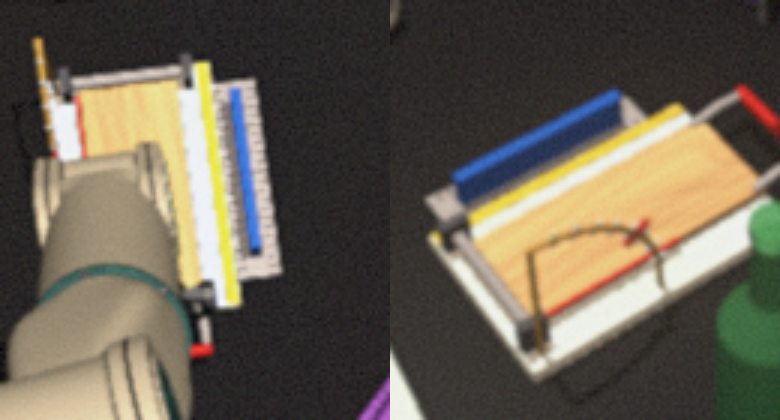

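Both views show the rule flush along the stripe and inside the board ends; its ridge runs from crop (237,90) to (257,252) in the top half. Next I'm turning the tool 90° to take the bar.

Call:
move_arm:
  series:
    - [[0.0045, 0.0035, 0], -0.17]
    - [[0.0045, 0.0035, 0], -0.34]
    - [[0.0045, 0.0035, 0], -0.51]
    - [[0.0045, 0.0035, 0], -0.68]
    - [[0.0045, 0.0035, 0], -0.85]

```text
clock: 9.2
eef_pos: [487.1, 113.0, 150.4]
tool_rot: [-3.132, 0.009, 0.986]
force: [-0.3, -0.6, -0.0]
width: 30.0
```

Call:
move_arm:
  series:
    - [[0, 0, 0], -0.17]
    - [[0, 0, 0], -0.34]
    - [[0, 0, 0], -0.51]
    - [[0, 0, 0], -0.68]
    - [[0, 0, 0], -0.72]

```text
clock: 9.82
eef_pos: [487.9, 112.9, 150.5]
tool_rot: [-3.129, -0.0, 1.706]
force: [-0.5, 0.3, -0.7]
width: 29.9
```

```bash
python3 to.py 486 113 20
```

```text
[487.9 112.9 150.5] [-3.1293e+00 -1.0000e-04  1.7059e+00] shift [  0.3  -0.3 130.5]
```

Call:
move_arm:
  series:
    - [[0, 0, 0.04], 0.007]
    - [[0, 0, 0.08], 0.007]
    - [[0, 0, 0.11], 0.007]
    - [[0, 0, 0.133], 0.007]
    - [[0, 0, 0.133], 0.007]

```text
clock: 10.45
eef_pos: [485.5, 112.4, 16.1]
tool_rot: [-3.127, 0.001, 1.698]
force: [-0.9, 0.7, 0.5]
width: 30.5
```

Call:
move_arm:
  series:
    - [[0, 0, 0], 0]
    - [[0, 0, 0], 0]
    - [[0, 0, 0], 0]
    - [[0, 0, 0], 0]
    - [[0, 0, 0], 0]
  claw: 0

```text
clock: 11.08
eef_pos: [483.8, 112.2, 16.9]
tool_rot: [-3.124, 0.001, 1.697]
force: [-5.3, 0.5, 2.3]
width: 9.8
```

```bash
python3 to.py 486 113 20; python3 - <<'E'
from h import *
s=get_image("scene");st=read_state();print(st["force"],st["width"])
cv2.imwrite("pics/b.png",cv2.resize(s[200:330,170:330],None,fx=4,fy=4,interpolation=cv2.INTER_CUBIC))
E
```

```text
[483.8 112.2  16.9] [-3.1239e+00  1.4000e-03  1.6973e+00] shift [ 0.5  2.3 -3.2]
[-5.91732265  1.20299705  2.76551723] 10.0035216782712
```

View pics/b.png

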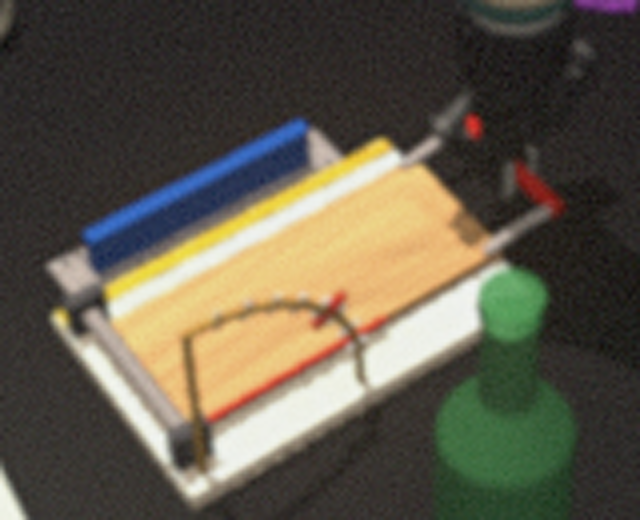

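The bar is gripped mid-length at crop (500,160), the rule is still flush, and the ramp is shut. I'm lifting along the arc.

Call:
move_arm:
  series:
    - [[0, 0, -0.0101], 0]
    - [[0, 0.0007, -0.0253], 0]
    - [[0, 0.0028, -0.0454], 0]
    - [[0, 0.0063, -0.0652], 0]
    - [[0, 0.0112, -0.0848], 0]

```text
clock: 11.75
eef_pos: [496.2, 113.8, 103.2]
tool_rot: [-3.124, 0.001, 1.697]
force: [-1.0, 0.3, -3.0]
width: 9.8
```

```bash
cat > arc.py <<'E'
from h import *
from scipy.spatial.transform import Rotation as R
s=read_state();p=s["eef_pos"];r=s["tool_rot"];T=R.from_euler("xyz",r)
u=np.array([np.cos(.1277),np.sin(.1277)])
# grasp geometry: at shut TCP (483.8,112.2,16.9), bar axis 17.1 above it; hinge 290 mm along u
x0=np.array([483.8,112.2])@u
d=p[:2]@u-x0; h=p[2]-16.9
print("pos",p.round(1),"rot",r.round(4),"F",s["force"].round(1),"w",round(s["width"],1),"th by z",np.degrees(np.arcsin(h/290)).round(2),"by atan",np.degrees(np.arctan2(h,290-d)).round(2),"rad",np.hypot(h,290-d).round(1))
for a in (20,24,28,32,35):
    t=np.radians(a);dx=290*(1-np.cos(t))-d;dz=290*np.sin(t)-h
    print(a,T.inv().apply([u[0]*dx,u[1]*dx,dz]).round(1))
E
python3 arc.py
```

```text
pos [496.2 113.8 103.2] rot [-3.1241e+00  1.4000e-03  1.6969e+00] F [-1.   0.3 -3. ] w 9.8 th by z 17.32 by atan 17.28 rad 290.6
20 [ -0.    4.7 -12.9]
24 [ -0.   12.  -31.8]
28 [ -0.   20.5 -50.2]
32 [ -0.   30.3 -67.9]
35 [ -0.1  38.5 -80.7]
```

Call:
move_arm:
  series:
    - [[0, 0.0047, -0.013], 0]
    - [[0, 0.012, -0.032], 0]
    - [[0, 0.0205, -0.0502], 0]
    - [[0, 0.0303, -0.068], 0]
    - [[0, 0.0382, -0.0803], 0]

```text
clock: 12.38
eef_pos: [534.6, 118.7, 184.8]
tool_rot: [-3.123, 0.002, 1.697]
force: [-2.6, 1.2, -3.4]
width: 9.6
```

Call:
move_arm:
  series:
    - [[0, 0, 0], 0]
    - [[0, 0, 0], 0]

```text
clock: 12.62
eef_pos: [534.8, 118.7, 185.1]
tool_rot: [-3.124, 0.001, 1.696]
force: [0.5, 1.2, -4.7]
width: 9.8
```

```bash
python3 arc.py; python3 - <<'E'
from h import *
t=get_image("top");s=get_image("scene")
cv2.imwrite("pics/topf.png",t);cv2.imwrite("pics/scf.png",s)
cv2.imwrite("pics/f.png",np.hstack([cv2.resize(t[90:230,180:310],None,fx=3,fy=4,interpolation=cv2.INTER_CUBIC),cv2.resize(s[190:330,170:300],None,fx=3,fy=4,interpolation=cv2.INTER_CUBIC)]))
E
```

```text
pos [534.8 118.7 185.1] rot [-3.1242e+00  1.2000e-03  1.6963e+00] F [ 0.5  1.2 -4.7] w 9.8 th by z 35.45 by atan 35.18 rad 291.9
20 [  0.  -32.7  69.6]
24 [  0.  -25.5  50.7]
28 [ -0.  -16.9  32.3]
32 [ 0.  -7.1 14.6]
35 [0.  1.1 1.8]
```

View pics/f.png

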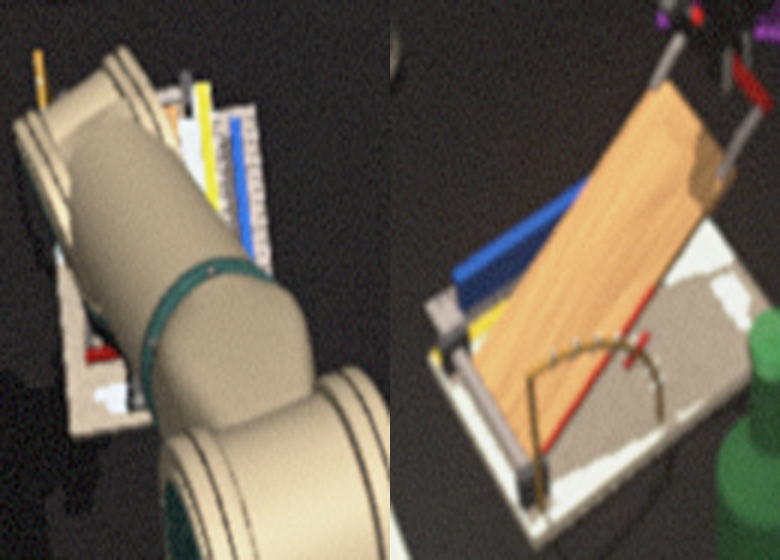

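Final view: the ramp is lifted and its side edge meets the red tick at crop (640,350). The rule's visible parts are still beside the stripe. I'll check the angle and flushness with rays.

```bash
python3 - <<'E'
from h import *
u=np.array([np.cos(.1277),np.sin(.1277),0]);v=np.array([-u[1],u[0],0])
H=np.array([483.8,112.2,34])+290*u
for f in("scene0","scf"):
    im=cv2.imread(f"pics/{f}.png")
    p=pts(mask(im,(0,150,70),(8,255,255),(280,190,320,265)))
    e=p[np.argsort(p@[.5,.87])[-6:]].mean(0)   # near (+y) bar end
    o,d=ray("scene",e);d=d[0]
    X=o+d*(((H+47*v-o)@v)/(d@v))
    print(f,len(p),e.round(1),X.round(1),"angle",np.degrees(np.arctan2(X[2]-34,-(X-H)@u)).round(2),"rad",np.hypot(X[2]-34,(X-H)@u).round(1))
t=cv2.imread("pics/topf.png")
yp=pts(mask(t,(22,120,100),(35,255,255),(238,100,270,165)));l=cv2.fitLine(yp.astype(np.float32),2,0,.01,.01).ravel()
bp=pts(mask(t,(100,130,120),(130,255,255),(245,105,290,165)));b=cv2.fitLine(bp.astype(np.float32),2,0,.01,.01).ravel()
A=cast("top",[l[2:],l[2:]+20*l[:2]],16);B=cast("top",[b[2:],b[2:]+20*b[:2]],42)
for n,Q in(("yellow",A),("ridge",B)):print(n,Q[0].round(1),"yaw",(np.degrees(np.arctan((Q[1]-Q[0])[1]/(Q[1]-Q[0])[0]))).round(2))
print("gap ridge-mid to stripe-mid",((B[0]-A[0])@v).round(1))
E
```

```text
scene0 179 [309.2 251.8] [474.9 158.4  28.6] angle -1.07 rad 292.9
scf 76 [295.7 216.5] [525.  164.9 191.8] angle 33.06 rad 289.3
yellow [749.4  67.5  16. ] yaw 6.86
ridge [704.8  32.8  42. ] yaw 7.15
gap ridge-mid to stripe-mid -28.7
```

```bash
python3 - <<'E'
from h import *
t=cv2.imread("pics/topf.png").astype(np.float32)
u=np.array([np.cos(.124),np.sin(.124),0]);v=np.array([-u[1],u[0],0])
c=np.array([749.4,67.5,16.])
for k in np.arange(4,-56,-2.):
    P=np.array([c+k*v+a*u-[0,0,10 if k<-5 else 0] for a in range(-45,12,3)]);q=proj("top",P).astype(np.float32)
    print(int(k),cv2.remap(t,q[None,:,0].copy(),q[None,:,1].copy(),1)[0].mean(0).round(0).tolist(),end=" ")
E
```

```text
4 [110.0, 229.0, 234.0] 2 [79.0, 232.0, 237.0] 0 [72.0, 233.0, 238.0] -2 [88.0, 233.0, 237.0] -4 [117.0, 230.0, 233.0] -6 [146.0, 224.0, 227.0] -8 [169.0, 207.0, 213.0] -10 [175.0, 190.0, 200.0] -12 [168.0, 173.0, 185.0] -14 [150.0, 155.0, 167.0] -16 [131.0, 137.0, 148.0] -18 [121.0, 129.0, 139.0] -20 [120.0, 124.0, 133.0] -22 [128.0, 117.0, 121.0] -24 [150.0, 109.0, 98.0] -26 [180.0, 106.0, 72.0] -28 [208.0, 113.0, 59.0] -30 [220.0, 119.0, 56.0] -32 [221.0, 123.0, 68.0] -34 [213.0, 132.0, 94.0] -36 [203.0, 150.0, 135.0] -38 [191.0, 173.0, 176.0] -40 [187.0, 190.0, 203.0] -42 [185.0, 195.0, 210.0] -44 [182.0, 193.0, 208.0] -46 [182.0, 191.0, 205.0] -48 [179.0, 187.0, 200.0] -50 [164.0, 171.0, 182.0] -52 [131.0, 135.0, 144.0] -54 [85.0, 87.0, 93.0]
```

Yellow runs straight into the light strip with no dark gap, so the rule is flush. I'm handing the job in.

```bash
python3 -c "
from cell import *
print(finish_job())"
```

```text
the job is handed in; nothing more can be done
None
```

The job is handed in at about 13 s on the robot's clock, well under the 61 s limit. The steel rule lies against the yellow-striped edge of the board, and the arm is holding the ramp by its red bar at about 35°.

- **Rule:** I picked the smaller blue-ridged rule, laid it beside the board and slid it in. The wrist force then read about 7 N sideways and 5 N upward, so it was touching both the board and the table. I let go of it while the ramp was still shut.
- **Flush check:** With the ramp up, the top picture shows the yellow stripe running straight into the rule with no dark gap. The ridge and stripe directions agree within about 0.3°. A separate measurement of ridge to stripe came out about 1 mm wider than expected, which is within the calibration error.
- **Ends:** The rule sits inside both ends of the board; I judged this from the pictures and did not measure it.
- **Ramp angle:** The two checks disagree slightly. The arm's position gives 35.2°. The bar end seen in the scene picture gives 33.1°, or 34.1° after correcting for a -1.1° offset with the ramp shut; one pixel is about 0.5°. The ramp edge also meets the red 35° tick in the picture.
- **Other objects:** The arm was not sent near the bottles, tumbler, jar or dish, and no force reading suggested contact. I did not measure their positions again afterwards.

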